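Slide the order pad out over the pass edge

ROBOT

A 6-joint arm with a two-finger parallel gripper is mounted at the origin on a cart in front of the work surface, level with it; the furniture and walls round the work are solid. World frame = base frame: x ahead of the robot, y to its left, z up, the work surface at z = 0. Lengths are in mm, angles in rad, forces in N, time in s.
With the tool pointing down it reaches from about 350 to 975 mm from the base axis. Payload 7.1 kg.
Tool frame: the origin (TCP) lies midway between the tips of the shut fingers; the grasp point (between the pads) lies 19 mm behind it; z points along the fingers, x is the direction in which the jaws open and shut, and the axes are right-handed (so a half turn about z gives the same grasp; the last joint's range is limited). The gripper opens to 88 mm and grips with 3 to 60 N. Pads are 20 mm wide; open, the fingers measure 115 mm over their backs; the gripper's body (75 mm by 178 mm) begins 61 mm behind the grasp point.
Start: joints at [1.292, 0.423, 1.63, -0, 1.089, -0.019], TCP at [160.523, 604.017, 222.675] pointing down, gripper open.
Joint ranges: [-3, 3], [-0.9, 2.11], [0.09, 2.58], [-1.31, 4.45], [0.11, 2.69], [-2.54, 2.54]. Speed limits (rad/s): [2.39, 2.39, 3.01, 3.14, 3.14, 3.14].

INTERFACE

Orientations are given as a rotation vector (axis times angle).
In Python, from workcell import telemetry, imaging, ticket gives the robot as it stands.
- The arm moves only by the tool jog_arm, never from a script. Its arguments are lists of equal length, an entry for each row: "travel": the shift along the world's x, y, z in units of 400 mm (1.0 is 400 mm), a list of three; "dr": the turn, a rotation vector about the world's x, y, z in units of 90 degrees (1.0 is 90 degrees), a list of three. In form: {"travel": [[tx, ty, tz], ...], "dr": [[wx, wy, wz], ...]}. A call has exactly 10 rows; each row is the pose to reach, as a shift and turn from the pose measured when the call began; what a row does not reach only later rows make up. A row lasts 1/10 s, in which the tool goes at most 50 mm and 8.59 degrees, less where a joint would pass 70% of its speed; a pose out of reach is approached as far as the arm can. A call with a number of a shift or a turn outside -1 to 1 is refused whole. A call with a gripper value outside its range is refused whole. "hand" is the opening, from -1 (shut) to 1 (fully open), set as the call begins (left out, the last holds). The fingers move at their own pace and stop on an object; the grip force is fixed at half the most. Time passes only in rows, so rows that repeat a pose let the fingers close, or fill a call up. It gives the time, the measured TCP pose, the force and the opening at its end, in the units of the state.
- telemetry.get_obs(): the state, without advancing time (a new reading comes with each control period).
- imaging.get_image(name): name is "scene" or "side" or "wrist"; returns a dict with "pixels" (420x560x3 uint8, red, green, blue), "range_z" (420x560 float32, mm along the optical axis (not along the pixel's ray), 0 where there is no reading), "fx", "fy", "cx", "cy" (pixels), "extrinsics" (4x4, takes a point from world to camera coordinates). Camera axes: x right, y down, z forward; pixel columns grow to the right and rows downward; lengths in mm; the calibration is good to about 2 mm. A picture is of the moment at which its call begins.
- ticket.close_job(): hands the job in, once; it reports no verdict.
The state is a dict: "t": time; "qpos": joint angles; "qvel": joint speeds; "joint_torque": joint torques, N m; "ee_pos": TCP position; "orientation": TCP orientation; "ft_force": force on the tool from outside, world axes, zero at the start; "moment": the same for the moment, N m; "width": finger opening in mm.
Only numpy, scipy, OpenCV 4.12 (cv2) and the standard library are available. Lean on these libraries where they do the work, as an engineer would, in place of code of your own. Each camera call takes 0.05 s, during which the arm holds its last target. There are 200 camera calls.

TASK

Without picking it up, push the order pad along the steel stand, red-bound end first, until about 3 cm of it sticks out squarely past the blue-trimmed left edge, so that the next cook can take it there. Keep it flat on the stand all the way, leave the two dip tubs and the steel ramekin where they are, and move clear when done.

Things in the scene. Friction and masses are not known exactly. Their poses are not given: they have to be found in the camera images.
- pad: Order pad, a flat white block of paper 116 mm long, 74 mm wide and 8 to 9 mm thick with a red binding strip across one short end, about 70 g, lying flat and loose on the stand. Origin at the centre of its underside; x along the 116 mm length toward the red-bound end, y across, z up. It starts with the red end pointing roughly at the blue-trimmed edge and slides under a light push (friction about 1 N or less).
- pad_red_end (a point): Middle of the pad's red-bound short end, at its underside: 58 mm from the pad's origin along the pad's x.
- stand: Low stainless steel stand fixed on the pan lid: flat top plate 290 mm (its x) by 380 mm (its y), top 75 mm above its origin, which is the centre of its footprint on the lid. x away from the robot, y toward the blue-trimmed edge (the robot's left), z up. Four round legs; no rim stands above the top; outside the left edge the drop to the lid is 75 mm.
- stand_edge (a point): Middle of the stand's blue-trimmed left edge, on the outermost line at the height of the top plate's upper face; axes as the stand's. The edge runs along the stand's x; +y points out over the drop.
- tub_yellow: Lidded dip tub, yellow, 66 x 73 x 37 mm, about 60 g, standing near the far side of the stand's top. Origin at the centre of its underside. To be left alone.
- tub_green: Lidded dip tub, green, 66 x 73 x 37 mm, about 60 g, beside the other tub. Origin at the centre of its underside. To be left alone.
- ramekin: Empty steel ramekin, 67 mm across and 52 mm high, about 110 g, in the same row as the tubs. Origin at the centre of its underside. To be left alone.

How it is judged:
By the outcome, as a careful person would: the job done as asked, in the order asked, and still so for the second after the job is handed in, with the robot touching nothing.
It also fails if it takes over 40 s, if anything falls off the work surface, if the arm or the gripper's body presses on something with over 40 N, if the wrist force passes 120 N, or if a joint passes its speed limit or range.

## Working session

There is one attempt and no reset: what is moved stays moved. The work goes in short steps, Python scripts to look and compute and a tool call to move; the robot and the scene stay as the last step left them, time stands still between calls to the robot, and variables do not carry over. Pictures are saved under pics/ and viewed, about 8 in all and at most 12, crops included, and the job is handed in when it is done.

Besides the shell and the picture viewer there is one more tool, called after "Request:" as a command line: name --argument value ..., lists and objects as JSON in quotes. jog_arm: Moves the arm, as the interface text tells. Its arguments: {"type":"object","properties":{"travel":{"type":"array"},"dr":{"type":"array"},"hand":{"type":"number"}},"required":["travel","dr"]}

```bash
mkdir -p pics; cat > h.py <<'E'
import numpy as np, cv2
from workcell import telemetry, imaging, ticket
def cap(n):
    d=imaging.get_image(n); d['bgr']=cv2.cvtColor(d['pixels'],cv2.COLOR_RGB2BGR); return d
def cloud(d):
    z=d['range_z'].astype(float); v,u=np.indices(z.shape)
    P=np.stack([(u-d['cx'])/d['fx']*z,(v-d['cy'])/d['fy']*z,z],-1)
    T=np.linalg.inv(d['extrinsics']); W=P@T[:3,:3].T+T[:3,3]; W[z<=0]=np.nan; return W
def ray(d,uv,h):
    T=np.linalg.inv(d['extrinsics']); uv=np.atleast_2d(uv).astype(float)
    r=np.c_[(uv[:,0]-d['cx'])/d['fx'],(uv[:,1]-d['cy'])/d['fy'],np.ones(len(uv))]@T[:3,:3].T
    return T[:3,3]+r*((h-T[2,3])/r[:,2:])
E
python3 - <<'E'
from h import *
print(telemetry.get_obs())
a=[]
for n in("scene","side","wrist"):
    d=cap(n); a.append(d['bgr']); np.save(n+'.npy',d,allow_pickle=True); print(n,np.linalg.inv(d['extrinsics'])[:3].round(2).tolist(),d['fx'])
cv2.imwrite('pics/a.png',a[0]);cv2.imwrite('pics/b.png',a[1]);cv2.imwrite('pics/c.png',a[2])
E
```

```text
{'t': 0.0, 'qpos': array([ 1.29199639e+00,  4.23812024e-01,  1.63071224e+00, -1.63841263e-05,
        1.08860510e+00, -1.90220936e-02]), 'qvel': array([-0.00103998, -0.00104585,  0.00011641, -0.00100166,  0.00022079,
        0.00079755]), 'joint_torque': array([ 4.05943429e-04, -5.44618213e+01, -2.73666877e+01,  6.44867029e-02,
        2.27453263e-02, -1.32695227e-04]), 'ee_pos': array([160.37652614, 603.48122903, 221.91096099]), 'orientation': array([ 2.48971760e+00,  1.91444394e+00, -1.92707480e-03]), 'ft_force': array([-0.40565652, -0.47281442,  0.35742844]), 'moment': array([-0.00053931, -0.01229391,  0.04951418]), 'width': 87.91574479752934}
scene [[0.46, -0.67, 0.58, 74.41], [-0.89, -0.34, 0.31, -271.27], [-0.01, -0.66, -0.75, 727.38]] 431.65532895743564
side [[0.88, -0.19, 0.44, 207.86], [-0.47, -0.37, 0.8, -648.55], [0.02, -0.91, -0.42, 442.57]] 404.9753118724837
wrist [[0.26, 0.93, 0.26, 88.83], [0.97, -0.25, -0.07, 621.99], [-0.0, 0.27, -0.96, 383.17]] 329.49274868972725
```

View pics/a.png

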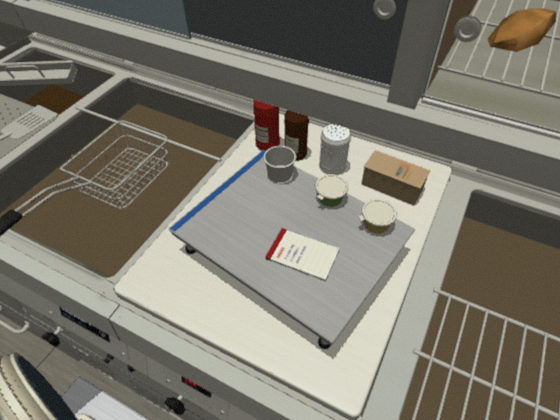

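View pics/b.png

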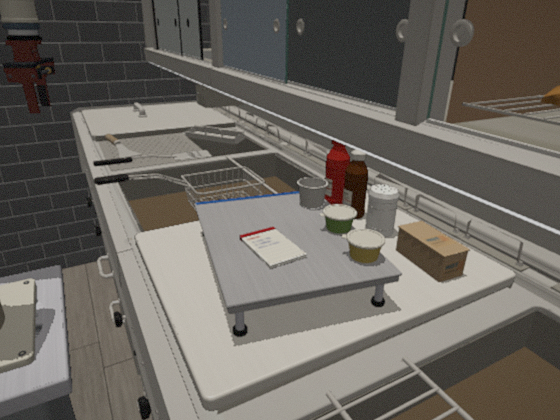

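Scene view: the pad is at about (302,253) with its red end at (276,244). The blue edge runs from (174,230) to (265,155), the tubs sit at (331,190) and (378,217), and the ramekin at (280,162). The side view agrees. Next I measure.

```bash
cat >> h.py <<'E'
def comp(m,seed=None):
    n,l,s,c=cv2.connectedComponentsWithStats(m.astype(np.uint8))
    return l==1+np.argmax(s[1:,4])
def measure(d,ztop=None,hp=None,box=None):
    W=cloud(d); hsv=cv2.cvtColor(d['bgr'],cv2.COLOR_BGR2HSV); H,S,V=[hsv[...,i].astype(int) for i in range(3)]
    ok=(W[...,0]>300)&(W[...,0]<850)&(W[...,1]>-350)&(W[...,1]<350)&(W[...,2]>60)&(W[...,2]<115)
    out={}
    blue=comp(ok&(H>100)&(H<130)&(S>110)); red=comp(ok&((H<8)|(H>172))&(S>120)&(W[...,2]<100))
    out['bluez']=np.nanmedian(W[blue][:,2]); out['redz']=np.nanmedian(W[red][:,2])
    zt=ztop or out['bluez']; hp=hp or out['redz']
    for k,m,h in(('blue',blue,zt),('red',red,hp)):
        v,u=np.nonzero(m); out[k]=ray(d,np.c_[u,v],h)[:,:2]
    c0=out['red'].mean(0)
    near=np.hypot(W[...,0]-c0[0],W[...,1]-c0[1])<150
    white=cv2.morphologyEx((ok&near&(W[...,2]>zt-4)&(W[...,2]<hp+6)&(V>185)&(S<60)|red).astype(np.uint8),cv2.MORPH_CLOSE,np.ones((5,5)))
    pad=comp(white); out['padz']=np.nanmedian(W[pad][:,2])
    v,u=np.nonzero(pad); p=ray(d,np.c_[u,v],hp)[:,:2]; out['pad']=p; out['rect']=cv2.minAreaRect(p.astype(np.float32)); out['mask']=pad
    return out
def report(o):
    b=o['blue']; m=b.mean(0); w,V=np.linalg.eigh(np.cov((b-m).T)); e=V[:,1]*np.sign(V[0,1]); n=np.array([-e[1],e[0]])
    t=(b-m)@e; y=(b-m)@n
    print('blue mid',m.round(1),'x-angle',np.degrees(np.arctan2(e[1],e[0])).round(2),'ext',np.percentile(t,[0,100]).round(1),'n ext',np.percentile(y,[1,99]).round(1),'z',o['bluez'].round(1))
    (c,s,a)=o['rect']; bx=cv2.boxPoints(o['rect']); r=o['red'].mean(0)
    i=0 if np.linalg.norm(bx[0]-bx[1])>np.linalg.norm(bx[1]-bx[2]) else 1
    ax=bx[i+1]-bx[i]; ax/=np.linalg.norm(ax); ax*=np.sign(ax@(r-np.array(c)))
    print('pad c',np.round(c,1),'size',np.round(s,1),'heading',np.degrees(np.arctan2(ax[1],ax[0])).round(2),'red c',r.round(1),'z red/pad',o['redz'].round(1),o['padz'].round(1))
    print(' red-end beyond blue-mean line',round(float((np.array(c)+58*ax-m)@n),1),'pad corners',((bx-m)@n).round(1))
E
python3 - <<'E'
from h import *
for n in("scene","side"):
    d=np.load(n+'.npy',allow_pickle=True).item(); o=measure(d); print(n); report(o)
    im=d['bgr']; im[o['mask']]=(255,0,255)
    W=cloud(d)
    tall=(W[...,0]>300)&(W[...,0]<800)&(W[...,1]>-300)&(W[...,1]<300)&(W[...,2]>95)&(W[...,2]<135)
    k,l,s,c=cv2.connectedComponentsWithStats(tall.astype(np.uint8))
    for i in range(1,k):
        if s[i,4]>80: q=W[l==i]; print(c[i].round(),q.min(0).round(),q.max(0).round())
    P=W[(abs(W[...,2]-75)<5)&(W[...,0]>300)&(W[...,0]<800)&(abs(W[...,1])<400)]; print('top',cv2.minAreaRect(P[:,:2].astype(np.float32)),np.median(P[:,2]))
    cv2.imwrite('pics/m_%s.png'%n,im)
E
```

```text
scene
blue mid [555.9 136.1] x-angle -10.13 ext [-126.5  155.5] n ext [-5.9  5.8] z 77.4
pad c [785.  147.7] size [61.3 53.3] heading 27.93 red c [789.3 144. ] z red/pad 85.5 86.6
 red-end beyond blue-mean line 87.4 pad corners [53.8 11.8 49.6 91.6]
[264. 114.] [776. 132.  95.] [800. 186. 135.]
[293. 122.] [779.  54.  95.] [800. 106. 135.]
[333. 138.] [774. -52.  95.] [800.  11. 118.]
[279. 160.] [627.  13.  95.] [694.  80. 131.]
[331. 187.] [ 605. -110.   95.] [676. -45. 117.]
[378. 213.] [ 590. -216.   95.] [ 657. -151.  116.]
top ((600.5264892578125, -14.117156982421875), (457.55426025390625, 402.8966979980469), 79.92730712890625) 76.79239706218465
side
blue mid [546.1 136.2] x-angle -10.12 ext [-116.4  124.5] n ext [-4.6  5.1] z 74.9
pad c [788.7 132.8] size [132.   50.2] heading 56.12 red c [790.6 134.2] z red/pad 83.6 83.9
 red-end beyond blue-mean line 92.3 pad corners [-11.1 -31.3  89.5 109.8]
[333. 164.] [776. 131.  95.] [800. 177. 135.]
[352. 174.] [779.  52.  95.] [800.  97. 135.]
[312. 187.] [627.  11.  95.] [692.  78. 127.]
[378. 192.] [774. -53.  95.] [800.   7. 115.]
[338. 214.] [ 604. -112.   95.] [677. -47. 113.]
[364. 240.] [ 590. -218.   95.] [ 656. -152.  113.]
top ((599.40380859375, -19.63153076171875), (450.24224853515625, 404.0633544921875), 80.0982666015625) 74.49837234441571
```

View pics/c.png

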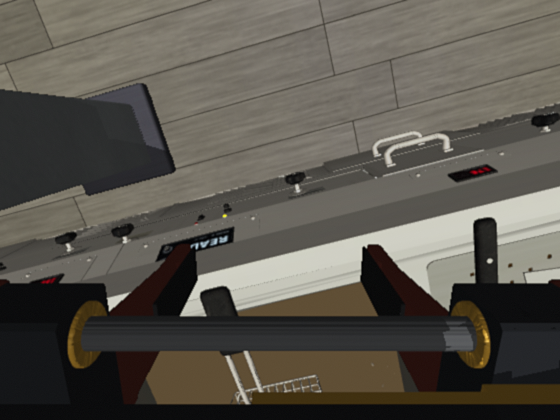

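The wrist view shows only the floor and counter front. The red mask picked up the ketchup bottle, so I'll restrict x.

```bash
sed -i 's/W\[...,0\]<850)/W[...,0]<715)/' h.py
python3 - <<'E'
from h import *
for n in("scene","side"):
    d=np.load(n+'.npy',allow_pickle=True).item(); o=measure(d); print(n); report(o)
    W=cloud(d); im=d['bgr']; im[o['mask']]=(255,0,255)
    P=W[(abs(W[...,2]-75.5)<4)&(W[...,0]>300)&(W[...,0]<715)&(abs(W[...,1])<400)]; print('topz',np.median(P[:,2]))
    cv2.imwrite('pics/m_%s.png'%n,im[120:360,150:450])
E
```

```text
scene
blue mid [555.9 136.1] x-angle -10.13 ext [-126.5  155.5] n ext [-5.9  5.8] z 77.4
pad c [491.4 -89.7] size [ 73.8 115.3] heading 93.25 red c [487.3 -36.8] z red/pad 85.8 85.0
 red-end beyond blue-mean line -177.2 pad corners [-186.1 -298.3 -281.2 -169. ]
topz 76.78610639869248
side
blue mid [546.1 136.2] x-angle -10.12 ext [-116.4  124.5] n ext [-4.6  5.1] z 74.9
pad c [489.9 -91.5] size [ 73.8 113.9] heading 93.05 red c [486.7 -38.8] z red/pad 83.6 82.8
 red-end beyond blue-mean line -177.6 pad corners [-187.  -297.9 -281.1 -170.2]
topz 74.50547504763239
```

View pics/m_scene.png

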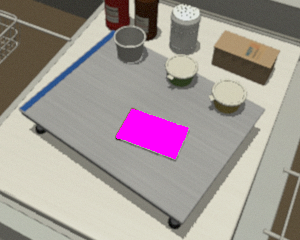

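The pad is at about (491,-91) with heading 93°, and the edge normal is at 80°. The plan is to push the rear end with both partly opened fingers, steer about 13° clockwise along an arc, then go straight. First I move over.

Request:
jog_arm --travel '[[0.065,-0.088,0.01],[0.13,-0.176,0.02],[0.195,-0.265,0.03],[0.26,-0.353,0.04],[0.325,-0.44,0.05],[0.39,-0.53,0.05],[0.455,-0.62,0.05],[0.52,-0.705,0.05],[0.585,-0.79,0.05],[0.65,-0.88,0.05]]' --dr '[[0,0,-0.04],[0,0,-0.08],[0,0,-0.12],[0,0,-0.16],[0,0,-0.2],[0,0,-0.24],[0,0,-0.28],[0,0,-0.32],[0,0,-0.36],[0,0,-0.4]]' --hand -0.1

```text
t: 1.15
ee_pos: [421.2, 250.1, 242.1]
orientation: [2.961, 1.048, -0.001]
ft_force: [0.2, 1.0, 0.3]
width: 39.6
```

Request:
jog_arm --travel '[[0.019,-0.107,0],[0.037,-0.214,0],[0.056,-0.321,0],[0.074,-0.428,0],[0.093,-0.535,0],[0.111,-0.643,0],[0.13,-0.75,0],[0.148,-0.857,0],[0.167,-0.964,-0.05],[0.185,-1.0,-0.1]]' --dr '[[0,0,-0.04],[0,0,-0.08],[0,0,-0.12],[0,0,-0.16],[0,0,-0.2],[0,0,-0.24],[0,0,-0.28],[0,0,-0.32],[0,0,-0.36],[0,0,-0.399]]'

```text
t: 2.15
ee_pos: [495.8, -153.4, 202.2]
orientation: [3.139, 0.076, 0.002]
ft_force: [-0.3, 0.8, 0.4]
width: 39.5
```

Request:
jog_arm --travel '[[0,-0.035,0],[0,-0.07,0],[0,-0.07,-0.06],[0,-0.07,-0.12],[0,-0.07,-0.18],[0,-0.07,-0.24],[0,-0.07,-0.27],[0,-0.07,-0.29],[0,-0.07,-0.295],[0,-0.07,-0.295]]' --dr '[[0,0,0],[0,0,0],[0,0,0],[0,0,0],[0,0,0],[0,0,0],[0,0,0],[0,0,0],[0,0,0],[0,0,0]]'

```text
t: 3.15
ee_pos: [496.2, -181.5, 84.6]
orientation: [3.139, 0.076, 0.003]
ft_force: [0.5, -0.4, -0.1]
width: 39.5
```

```bash
python3 - <<'E'
from h import *
a=cap('side')['bgr']; b=cap('wrist')['bgr']
cv2.imwrite('pics/d.png',np.hstack([cv2.resize(a[190:310,180:340],(400,300)),cv2.resize(b,(400,300))]))
E
```

```text
(no output)
```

View pics/d.png

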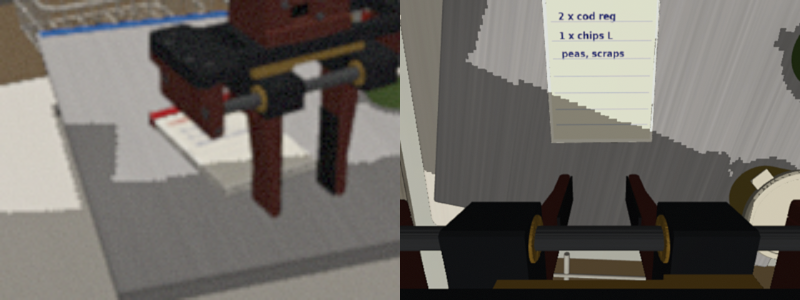

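The fingers stand squarely behind the pad's rear end, centred on its width. I lower to about 3 mm above the plate and make contact gently.

Request:
jog_arm --travel '[[0,0,-0.007],[0,0,-0.0145],[0,0.01,-0.0145],[-0.001,0.02,-0.0145],[-0.001,0.03,-0.0145],[-0.002,0.04,-0.0145],[-0.002,0.05,-0.0145],[-0.003,0.06,-0.0145],[-0.004,0.07,-0.0145],[-0.004,0.08,-0.0145]]' --dr '[[0,0,0],[0,0,0],[0,0,0],[0,0,0],[0,0,0],[0,0,0],[0,0,0],[0,0,0],[0,0,0],[0,0,0]]'

```text
t: 4.25
ee_pos: [494.9, -149.3, 79.2]
orientation: [3.139, 0.076, 0.004]
ft_force: [-0.0, -0.6, -0.0]
width: 39.7
```

```bash
python3 - <<'E'
from h import *
print(telemetry.get_obs()['ee_pos'])
d=cap('scene'); cv2.imwrite('pics/e.png',d['bgr'][120:360,150:450]); report(measure(d))
W=cloud(cap('wrist')); 
d=cap('wrist'); 
E
```

```text
[ 494.85057266 -149.34560864   79.21902974]
blue mid [555.7 136. ] x-angle -10.1 ext [-126.4  154.2] n ext [-5.8  5.8] z 77.4
pad c [515.   11.4] size [206.9 223.4] heading 178.79 red c [487.5 -28.3] z red/pad 86.1 77.2
 red-end beyond blue-mean line -138.8 pad corners [-249.3 -214.8  -10.3  -44.8]
```

View pics/e.png

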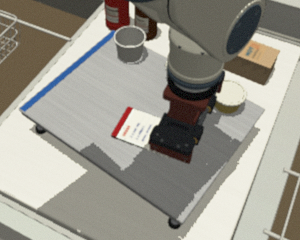

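Contact is made: the pad has moved 8.5 mm and the finger face is about 9.5 mm ahead of the TCP. Now I compute the arc.

```bash
python3 - <<'E'
import numpy as np
c=np.array([490.2,-82.2]); th=np.radians(93.0); t0=th; end=np.radians(79.88); N=20; s=8.; 
p0=c-67.5*np.array([np.cos(th),np.sin(th)]); base=p0; tb=th
for k in range(N):
    dt=(end-t0)/16 if k<16 else 0
    th+=dt/2; c=c+s*np.array([np.cos(th),np.sin(th)]); th+=dt/2
    p=c-67.5*np.array([np.cos(th),np.sin(th)])
    print(k,((p-base)/400).round(4),round(np.degrees(th-tb)/90,4),c.round(1))
    if k==9: base=p; tb=th
E
```

```text
0 [-0.0033  0.0199] -0.0091 [489.8 -74.2]
1 [-0.0063  0.0398] -0.0182 [489.6 -66.2]
2 [-0.0091  0.0597] -0.0273 [489.5 -58.2]
3 [-0.0116  0.0797] -0.0364 [489.4 -50.2]
4 [-0.0137  0.0998] -0.0456 [489.5 -42.2]
5 [-0.0156  0.1198] -0.0547 [489.7 -34.2]
6 [-0.0172  0.1399] -0.0638 [490.1 -26.2]
7 [-0.0185  0.16  ] -0.0729 [490.5 -18.2]
8 [-0.0196  0.1801] -0.082 [491.1 -10.3]
9 [-0.0203  0.2003] -0.0911 [491.7  -2.3]
10 [-0.0004  0.0201] -0.0091 [492.5   5.7]
11 [-0.0006  0.0403] -0.0182 [493.4  13.6]
12 [-0.0005  0.0604] -0.0273 [494.4  21.6]
13 [-0.0001  0.0806] -0.0364 [495.5  29.5]
14 [0.0006 0.1007] -0.0456 [496.8  37.4]
15 [0.0016 0.1208] -0.0547 [498.1  45.3]
16 [0.0051 0.1405] -0.0547 [499.5  53.2]
17 [0.0087 0.1602] -0.0547 [500.9  61. ]
18 [0.0122 0.1799] -0.0547 [502.3  68.9]
19 [0.0157 0.1996] -0.0547 [503.8  76.8]
```

Request:
jog_arm --travel '[[-0.003,0.02,0],[-0.006,0.04,0],[-0.009,0.06,0],[-0.0115,0.08,0],[-0.0135,0.1,0],[-0.0155,0.12,0],[-0.017,0.14,0],[-0.0185,0.16,0],[-0.0195,0.18,0],[-0.0205,0.2,0]]' --dr '[[0,0,-0.009],[0,0,-0.018],[0,0,-0.027],[0,0,-0.036],[0,0,-0.0455],[0,0,-0.0545],[0,0,-0.064],[0,0,-0.073],[0,0,-0.082],[0,0,-0.091]]'

```text
t: 5.4
ee_pos: [486.5, -68.6, 79.2]
orientation: [3.136, -0.15, 0.004]
ft_force: [1.0, -1.4, 1.0]
width: 39.5
```

Request:
jog_arm --travel '[[-0.0005,0.02,0],[-0.0005,0.04,0],[-0.0005,0.06,0],[0,0.08,0],[0.0005,0.1,0],[0.0015,0.12,0],[0.005,0.14,0],[0.0085,0.16,0],[0.0105,0.17,0],[0.0105,0.17,0]]' --dr '[[0,0,-0.009],[0,0,-0.018],[0,0,-0.027],[0,0,-0.036],[0,0,-0.0455],[0,0,-0.0545],[0,0,-0.0545],[0,0,-0.0545],[0,0,-0.0545],[0,0,-0.0545]]'

```text
t: 6.4
ee_pos: [490.8, 0.0, 79.2]
orientation: [3.127, -0.282, 0.003]
ft_force: [0.0, -0.2, -1.2]
width: 39.6
```

```bash
python3 - <<'E'
from h import *
a=[]
for n in('scene','side','wrist'):
    d=cap(n); np.save('f_%s.npy'%n,d,allow_pickle=True); a.append(d['bgr'])
    if n!='wrist':
        try: report(measure(d))
        except Exception as e: print(e)
cv2.imwrite('pics/f.png',np.vstack([np.hstack([cv2.resize(a[0][120:330,150:430],(400,300)),cv2.resize(a[1][150:300,180:380],(400,300))]),np.hstack([cv2.resize(a[2],(400,300)),np.zeros((300,400,3),np.uint8)])]))
E
```

```text
blue mid [503.6 145.4] x-angle -10.1 ext [-72.9  80.4] n ext [-5.8  5.9] z 77.4
pad c [514.8 115.7] size [98.1 31.7] heading -179.87 red c [512.4 119.7] z red/pad 86.0 85.3
 red-end beyond blue-mean line -37.6 pad corners [-20.4 -51.6 -34.2  -2.9]
blue mid [632.5 121.2] x-angle -9.01 ext [-38.7  37. ] n ext [-4.8  4.7] z 74.8
pad c [514.4  57.4] size [73.4 34.8] heading -110.93 red c [463.   -5.9] z red/pad 91.6 82.9
 red-end beyond blue-mean line -138.3 pad corners [-113.9 -121.1  -49.2  -42. ]
```

View pics/f.png

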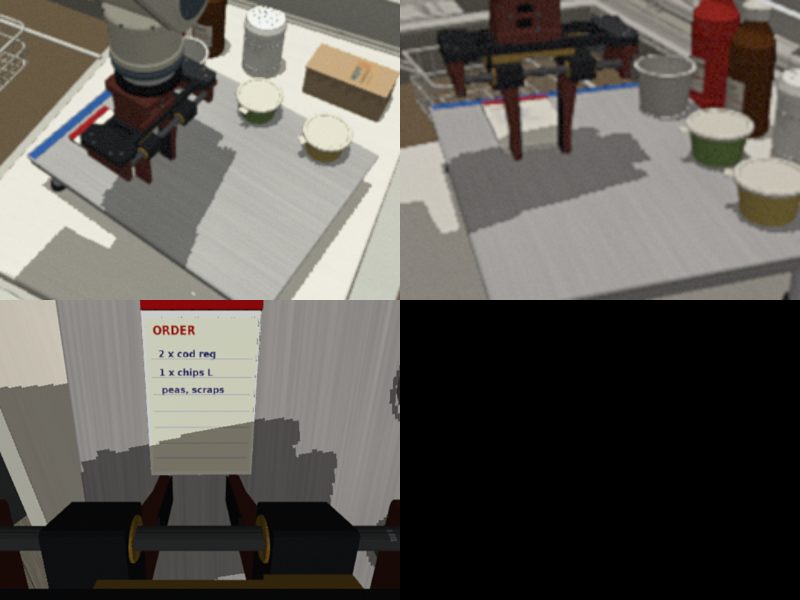

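The pad sits flush against both fingers and is centred. Roughly 54 mm is left, so I push 46 and then look.

Request:
jog_arm --travel '[[0.0025,0.014,0],[0.005,0.028,0],[0.0075,0.042,0],[0.01,0.056,0],[0.0125,0.07,0],[0.015,0.084,0],[0.0175,0.098,0],[0.019,0.107,0],[0.0202,0.113,0],[0.0202,0.113,0]]' --dr '[[0,0,0.002],[0,0,0.002],[0,0,0.002],[0,0,0.002],[0,0,0.002],[0,0,0.002],[0,0,0.002],[0,0,0.002],[0,0,0.002],[0,0,0.002]]'

```text
t: 7.55
ee_pos: [498.9, 44.9, 79.2]
orientation: [3.127, -0.278, 0.003]
ft_force: [0.2, 0.8, -0.1]
width: 39.7
```

```bash
cat > edge.py <<'E'
from h import *
def line(p):
    vx,vy,x,y=cv2.fitLine(p.astype(np.float32),cv2.DIST_HUBER,0,.01,.01).ravel(); return np.array([x,y]),np.degrees(np.arctan2(vy,vx))
def look(n):
    d=cap(n); W=cloud(d); hsv=cv2.cvtColor(d['bgr'],cv2.COLOR_BGR2HSV); H,S=[hsv[...,i].astype(int) for i in(0,1)]
    ok=(W[...,0]>350)&(W[...,0]<715)&(W[...,1]>60)&(W[...,1]<240)&(W[...,2]>60)&(W[...,2]<95)
    nn=np.array([.1757,.9844]); e=np.array([.9844,-.1757])
    for k,m,h in(('blue',ok&(H>100)&(H<130)&(S>110),75.6),('red',comp(ok&((H<8)|(H>172))&(S>120)),84.2)):
        v,u=np.nonzero(m); q=ray(d,np.c_[u,v],h)[:,:2]; t=q@e; y=q@nn
        bins=np.arange(t.min()+4,t.max()-4,4); f=[];
        for b in bins:
            s=(t>=b)&(t<b+4)
            if s.sum()>3: f.append((b+2,y[s].max(),y[s].min(),s.sum()))
        f=np.array(f); print(n,k,'t',t.min().round(1),t.max().round(1),'out/in n',np.median(f[:,1]).round(1),np.median(f[:,2]).round(1),'slope deg out/in',[np.degrees(np.polyfit(f[:,0],f[:,i],1)[0]).round(2) for i in(1,2)],'z',np.nanmedian(W[m][:,2]).round(1))
    return d
E
python3 - <<'E'
from edge import *
a=[look(n)['bgr'] for n in('scene','side')]
cv2.imwrite('pics/g.png',np.hstack([cv2.resize(a[0][130:280,150:350],(400,300)),cv2.resize(a[1][150:300,180:380],(400,300))]))
E
```

```text
scene blue t 398.1 449.7 out/in n 238.1 227.7 slope deg out/in [np.float64(0.17), np.float64(1.24)] z 77.6
scene red t 490.2 520.3 out/in n 257.6 250.1 slope deg out/in [np.float64(0.69), np.float64(0.06)] z 86.0
side blue t 397.1 637.5 out/in n 231.5 225.2 slope deg out/in [np.float64(0.03), np.float64(-0.28)] z 74.9
side red t 487.6 517.8 out/in n 256.3 249.1 slope deg out/in [np.float64(-18.28), np.float64(-18.2)] z 84.0
```

View pics/g.png

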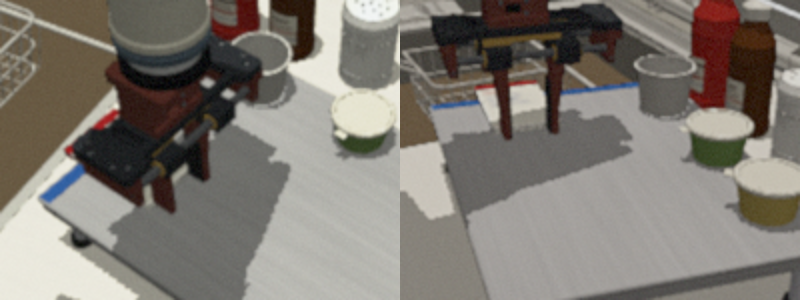

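The red end is about 20 mm past the edge by both the images and the arm position. I push 9.6 mm more, then back straight off.

Request:
jog_arm --travel '[[0.001,0.006,0],[0.002,0.012,0],[0.003,0.018,0],[0.0042,0.0238,0],[0.0042,0.0238,0],[0.0042,0.0238,0],[0.001,0.006,0],[-0.005,-0.03,0],[-0.012,-0.067,0.0],[-0.016,-0.09,0.0]]' --dr '[[0,0,0],[0,0,0],[0,0,0],[0,0,0],[0,0,0],[0,0,0],[0,0,0],[0,0,0],[0,0,0],[0,0,0]]'

```text
t: 8.65
ee_pos: [491.8, 6.8, 79.2]
orientation: [3.127, -0.28, 0.003]
ft_force: [-0.1, 0.2, 0.6]
width: 39.2
```

Request:
jog_arm --travel '[[0,0,0.05],[0,-0.03,0.12],[0,-0.1,0.22],[0,-0.2,0.3],[-0.02,-0.3,0.33],[-0.05,-0.4,0.35],[-0.08,-0.5,0.35],[-0.11,-0.6,0.35],[-0.11,-0.65,0.35],[-0.11,-0.65,0.35]]' --dr '[[0,0,0],[0,0,0],[0,0,0],[0,0,0],[0,0,0],[0,0,0],[0,0,0],[0,0,0],[0,0,0],[0,0,0]]'

```text
t: 9.65
ee_pos: [446.9, -256.3, 219.3]
orientation: [3.126, -0.287, 0.004]
ft_force: [0.0, 0.7, 0.5]
width: 39.4
```

```bash
python3 - <<'E'
from edge import *
a=[look(n) for n in('scene','side')]
for d in a:
    try: report(measure(d,75.6,84.2))
    except Exception as e: print(e)
a=[d['bgr'] for d in a]
cv2.imwrite('pics/i.png',np.hstack([cv2.resize(a[0][120:330,150:430],(400,300)),cv2.resize(a[1][150:300,180:380],(400,300))]))
E
```

```text
scene blue t 397.5 680.3 out/in n 237.9 227.9 slope deg out/in [np.float64(-0.19), np.float64(0.19)] z 77.4
scene red t 448.1 520.7 out/in n 267.4 260.8 slope deg out/in [np.float64(-2.85), np.float64(0.37)] z 86.3
side blue t 397.1 637.5 out/in n 231.6 225.3 slope deg out/in [np.float64(0.17), np.float64(-0.18)] z 75.0
side red t 449.0 519.2 out/in n 264.0 256.7 slope deg out/in [np.float64(-1.16), np.float64(-0.79)] z 83.5
blue mid [630.  124.2] x-angle -9.86 ext [-70.6  82. ] n ext [-5.8  5.7] z 77.4
pad c [529.3 105.5] size [211.  160.9] heading -179.89 red c [520.4 175.6] z red/pad 86.3 83.0
 red-end beyond blue-mean line -45.6 pad corners [  25.4 -133.1  -96.6   61.9]
blue mid [457.1 150.8] x-angle -9.42 ext [-26.4  23.9] n ext [-4.6  4.6] z 75.1
pad c [512.  118.4] size [119.7  72.6] heading 80.16 red c [525.1 170.7] z red/pad 83.5 82.9
 red-end beyond blue-mean line 35.0 pad corners [-82.6 -83.1  36.6  37.2]
```

View pics/i.png

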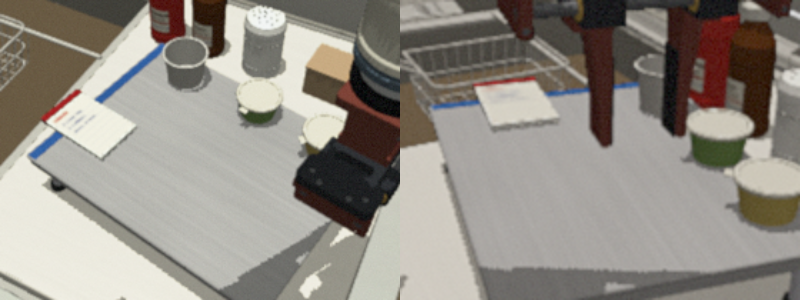

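```bash
python3 - <<'E'
from edge import *
for n in('scene','side'):
    d=cap(n); W=cloud(d); hsv=cv2.cvtColor(d['bgr'],cv2.COLOR_BGR2HSV); H,S=[hsv[...,i].astype(int) for i in(0,1)]
    ok=(W[...,0]>350)&(W[...,0]<715)&(W[...,1]>60)&(W[...,1]<240)&(W[...,2]>60)&(W[...,2]<95)
    v,u=np.nonzero(comp(ok&((H<8)|(H>172))&(S>120))); q=ray(d,np.c_[u,v],84.2)[:,:2]
    print(n,'red line',line(q),cv2.minAreaRect(q.astype(np.float32)))
    tall=(W[...,0]>570)&(W[...,0]<710)&(W[...,1]>-230)&(W[...,1]<100)&(W[...,2]>95)&(W[...,2]<135)
    k,l,s,c=cv2.connectedComponentsWithStats(tall.astype(np.uint8))
    for i in range(1,k):
        if s[i,4]>80: p=W[l==i]; print(p.min(0).round(),p.max(0).round())
E
```

```text
scene red line (array([521.45135, 175.3027 ], dtype=float32), np.float32(-11.151212)) ((523.0720825195312, 175.24520874023438), (9.69260025024414, 73.27459716796875), 78.37989044189453)
[627.  13.  95.] [695.  79. 131.]
[ 606. -110.   95.] [678. -45. 117.]
[ 590. -195.   95.] [ 656. -151.  117.]
side red line (array([522.3832 , 170.81377], dtype=float32), np.float32(-7.3745847)) ((522.1550903320312, 170.4540557861328), (11.208948135375977, 70.11978149414062), 82.72743225097656)
[627.  21.  95.] [674.  79. 127.]
[ 609. -111.   95.] [677. -45. 113.]
[ 591. -219.   95.] [ 655. -152.  113.]
```

```bash
python3 -c "from workcell import ticket; print(ticket.close_job())"
```

```text
the job is handed in; nothing more can be done
None
```

The order pad now sticks out about 3 cm past the blue-trimmed edge, red end first, and lies flat on the stand. I pushed its rear end with both fingertips about 3 mm above the plate. The push turned it about 13° along an arc and then ran straight. I then backed off and lifted clear, and handed the job in about 10 s into the 40 s limit.

- **Overhang:** the scene camera gave 29.5 mm. The side camera gave roughly 29–32 mm, because its view of the blue edge is less sharp. The arm's own position gave about 30 mm.
- **Squareness:** fits to the thin red strip alone scattered, at −11.2° in the scene view and −7.4° in the grazing side view, against −10.1° for the edge. The outline of the whole pad, which I trust more, was within about 0.3° of square.
- **Failed check:** the scene camera's outline of the whole pad failed because the white lid merged with the pad, so I discarded it.
- **Tubs and ramekin:** all three measured where they started, within 1–2 mm where they were in full view. In the last pictures the gripper partly hid the yellow tub in one view and the ramekin in the other.
- **Forces:** readings stayed at about 2 N or less at the end of every move.

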